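# Fetch the porcelain pot from under the riser with the reacher

## Task

The little porcelain pot has ended up in the low gap under the clear riser. Take the reacher by its handle and trigger, slide its open jaws over the pot, squeeze the trigger just enough for both jaws to hold the pot, draw it out still held and leave it standing upright on the white tile in front, then let go of everything. The pot is delicate: squeeze it gently and do not touch it with the gripper; do not ram the riser, and leave the cup and jars undisturbed.

Things in the scene. Friction and masses are not known exactly. Their poses are not given: they have to be found in the camera images.
- reacher: Reacher lying flat on the bench, 220 mm long, 210 g. Origin: on the bench, under the middle of its grip. +x points along the shaft to the jaws, +y from the orange handle plate to the black trigger plate, +z up. Head at x 121 to 135 mm, jaws reach x = 185 mm and are 80 mm wide when open. It slides on the handle base and a foot under the head: keep it flat on the bench, lifted it droops.
- grip (a point): Middle of the reacher's grip, 24 mm above its origin. Outer face of the upright handle plate at y = -28 mm (x -35 to 35, z 0 to 44 mm above the bench), of the upright trigger plate at y = +28 mm at rest (x -30 to 30, z 4 to 44 mm). Take both here from above, a finger on each outer face. Fingers that close evenly shift the reacher towards its +y by half of the trigger travel.
- trigger (a joint): Trigger travel in m: 0 at rest (jaws open), at most 0.022; width over handle and trigger = 56 mm minus this. Its spring pushes back with 8 N at rest, 11 N at full travel, and reopens the jaws when let go. The jaws meet the pot's 28 mm sides somewhere between 0.010 and 0.018, as their pads are set differently each time: feel for it. Each jaw presses a held thing with about half of the squeeze in excess of the spring.
- jaw_left: Jaw on the reacher's +y side: black rubber pad 44 mm long (x 141 to 185 mm of the reacher), 20 mm high (8 to 28 mm above the bench), its inner face 24 to 30 mm from the shaft line when open, as it is screwed inwards by 0 to 6 mm, not measured. Moves straight inwards 0.93 mm per mm of trigger travel. Origin: on the shaft line, 128 mm ahead of the reacher's origin.
- jaw_right: The mirror image, on the reacher's -y side.
- pinch (a point): Point fixed to the reacher, midway between the jaw pads, 160 mm ahead of its origin, 18 mm up: where the middle of a held thing should be.
- pot: Small porcelain pot, white with blue band and red lid: 36 mm along its x, 28 mm along its y (the sides to pinch), 32 mm high and a 6 mm lid knob on top; about 90 g (varies). Origin: centre of its underside. More than about 10 N from a jaw would break it.
- riser: Fixed clear acrylic riser with a blue front edge, 140 mm deep (x) by 300 mm wide (y). Origin: on the bench under its centre; its +x points inwards, away from its open front, which is at x = -70 mm. The gap under its deck is 52 mm high, deck top at 58 mm; side walls 6 mm thick at the y ends, back wall inner face at x = 64 mm.
- tile: White square tile 80 mm by 80 mm, set flush in the bench in front of the riser. Origin: its centre.
- cup: Bystander: white porcelain cup, 60 mm wide, 50 mm high, standing on the riser's deck. Origin: centre of its underside.
- glaze: Bystander: small white jar with green cap, 44 mm wide, 55 mm high, on the riser's deck. Origin: centre of its underside.
- jar: Bystander: white plastic jar, 60 mm wide, 85 mm high, on the bench beside the riser. Origin: centre of its underside.
Not all that is in view belongs to the job. Leave any green or turquoise look-alike of the reacher alone.

How it is judged (in metres and radians):
On the way, in this order (a step that is already met when the one before it is completed fails the run):
1. both jaws hold the pot while it is still under the riser (contact force between each of jaw_left, jaw_right and pot above 0.5 N and x of pot in the frame of riser above -0.06 m), for 0.2 s.
2. the pot, still held by both jaws, is out of the gap and over the tile (contact force between each of jaw_left, jaw_right and pot above 0.5 N and horizontal distance between pot and tile below 0.035 m), for 0.1 s.
At the end, for the whole second after the job is handed in: The pot stands upright (within 0.1 rad) and still on the bench, its centre within 35 mm of the tile's centre, with the jaws no longer pressing on it (under 0.3 N) and the reacher at rest (horizontal distance between pot and tile below 0.035 m and angle between pot's own z axis and vertical below 0.1 rad and height (world z) of pot below 0.005 m and linear speed of pot below 0.01 m/s and linear speed of reacher below 0.02 m/s and contact force between reacher and pot below 0.3 N); the robot touches nothing.
It fails at once if a jaw or any other part of the reacher presses the pot with more than 10 N (contact force between any of jaw_left, jaw_right and pot above 10 N or contact force between reacher and pot above 20 N).
It fails at once if the gripper or arm touches the pot (contact force between any of the fingers, the arm and pot above 0.3 N).
It fails at once if the pot tips over (more than 0.5 rad) (angle between pot's own z axis and vertical above 0.5 rad).
It fails at once if the reacher or the robot rams the riser (over 20 N) (contact force between any of reacher, the fingers, the arm and riser above 20 N).
It fails at once if the cup or a jar is moved more than 15 mm or tipped (distance of any of cup, glaze, jar from where it was at the start of the episode above 0.015 m or angle between any of cup, glaze, jar's own z axis and vertical above 0.3 rad).
It also fails if it takes over 62 s, if anything falls off the work surface, if the arm or the gripper's body presses on something with over 40 N, if the wrist force passes 120 N, or if a joint passes its speed limit or range.

## Robot

A 6-joint arm with a two-finger parallel gripper is mounted at the origin on the work surface. World frame = base frame: x ahead of the robot, y to its left, z up, the work surface at z = 0. Lengths are in m, angles in degrees, forces in N, time in s.
With the tool pointing down it reaches from about 0.275 to 0.85 m from the base axis. Payload 5.2 kg.
Tool frame: the origin (TCP) lies midway between the tips of the shut fingers; the grasp point (between the pads) lies 19 mm behind it; y points along the fingers, z is the direction in which the jaws open and shut, and the axes are right-handed (so a half turn about y gives the same grasp; the last joint's range is limited). The gripper opens to 85 mm and grips with 20 to 120 N. Pads are 22 mm wide; open, the fingers measure 114 mm over their backs; the gripper's body (76 mm by 85 mm) begins 54 mm behind the grasp point. The pads swing forward as they close: fully open they stand 13 mm farther back than shut.
Start: joints at [57.823, 14.817, 87.949, -0, 77.235, -11.62], TCP at [0.193, 0.515, 0.231] pointing down, gripper open.
Joint ranges: [-179.93, 179.93], [-52.35, 119.4], [10.71, 147.94], [-69.91, 249.91], [12.55, 155.21], [-178.61, 178.61]. Speed limits (degrees/s): [147.25, 147.25, 180, 180, 180, 180].

## Interface

Orientations are given as [roll, pitch, yaw] about the fixed x, y, z axes, in that order (R = Rz(yaw) Ry(pitch) Rx(roll)).
In Python, from workcell import env gives the robot as it stands.
- The arm moves only by the shell command python3 -m jog 'ROWS'. ROWS is JSON, a list of rows, each an object with "fingers": the closure, from 0 (fully open) to 1 (shut); "xyz": the shift along the world's x, y, z in m, a list of three; "dr": the turn, a rotation vector about the world's x, y, z in degrees, a list of three. A call has 1 to 5 rows; each row shifts and turns the pose as measured when the row begins; what a row does not reach is not made up. A row lasts 1/12 s, in which the tool goes at most 41.7 mm and 7.16 degrees, less where a joint would pass 70% of its speed; a pose out of reach is approached as far as the arm can. A call is refused whole if a number of a shift passes 0.0417 or a number of a turn 7.16, either way. A call with a gripper value outside its range is refused whole. The fingers move at their own pace and stop on an object; the grip force is fixed at half the most. Time passes only in rows, so rows that do not move let the fingers close. It gives the time, the measured TCP pose, the force and the opening at its end, in the units of the state.
- env.get_obs(): the state, without advancing time (a new reading comes with each control period).
- env.snapshot(name): name is "scene" or "top" or "wrist"; returns a dict with "img" (480x640x3 uint8, red, green, blue), "intrinsics" (3x3 intrinsics, pixels), "distortion" ([k1, k2, p1, p2, k3] as OpenCV has them; the pictures are not rectified), "world_from_camera" (4x4, takes a point from camera to world coordinates). Camera axes: x right, y down, z forward; pixel columns grow to the right and rows downward; lengths in m; the calibration is good to about 2 mm. A picture is of the moment at which its call begins. There is no depth.
- env.sign_off(): hands the job in, once; it reports no verdict.
Trained networks look in the newest picture that a camera, given by its name, has taken for a name from the list of things; names that differ only in an ending like _2 or _b are one class to them, and where a whole thing is asked for, a point or a joint stands for the part that bears it (a point fixed in the world has none). Each returns a list of dicts, best first, with "confidence" (0 to 1); they miss things now and then, are a little off and sometimes report something else, mostly with a low value. They report only what shows in the picture. A call takes as long as a camera call. They do not tell look-alikes from the thing itself.
- env.spot_in(camera, thing): "extent" ([left, top, width, height] in pixels, round what is visible of it).
- env.trace(camera, thing): "region" (480x640 bool, what is visible of it) and "extent" ([left, top, width, height] in pixels, round what is visible of it).
- env.landmark_of(camera, thing): "xy" ([column, row] in pixels: a listed point, or the origin of a listed thing).
The state is a dict: "time": time; "joint_positions": joint angles; "dq": joint speeds; "effort": joint torques, N m; "tcp_pos": TCP position; "tcp_rot": TCP orientation; "force": force on the tool from outside, world axes, zero at the start; "ft_torque": the same for the moment, N m; "width": finger opening in m.
Only numpy, scipy, OpenCV 4.12 (cv2) and the standard library are available. Lean on these libraries where they do the work, as an engineer would, in place of code of your own. Each camera call takes 0.05 s, during which the arm holds its last target.

## Working session

There is one attempt and no reset: what is moved stays moved. The work goes in short steps, Python scripts to look and compute and a shell command to move; the robot and the scene stay as the last step left them, time stands still between calls to the robot, and variables do not carry over. Pictures are saved under pics/ and viewed, and the job is handed in when it is done.

```bash
ls; mkdir -p pics
python3 - <<'E'
from workcell import env
import cv2
o=env.get_obs()
for k in ("time","tcp_pos","tcp_rot","force","width"): print(k,o[k])
for c in ("scene","top"):
    s=env.snapshot(c); cv2.imwrite(f"pics/{c}0.png",s["img"][:,:,::-1])
    print(c,s["intrinsics"],s["distortion"],s["world_from_camera"])
    for t in ("reacher","grip","jaw_left","jaw_right","pinch","pot","riser","tile","cup","glaze","jar"):
        l=env.landmark_of(c,t); b=env.spot_in(c,t)
        print(t,[(x["xy"],round(x["confidence"],2)) for x in l],[(x["extent"],round(x["confidence"],2)) for x in b])
E
```

```text
pics
time 0.0
tcp_pos [0.19279498 0.51452642 0.23045451]
tcp_rot [-9.01052079e+01  2.16933229e-02 -2.05550362e+01]
force [ 0.60210165 -0.17635169 -0.21661928]
width 0.08551695229880567
scene [[467.75900294   0.         327.62039051]
 [  0.         467.75900294 238.40924025]
 [  0.           0.           1.        ]] [0.00180043 0.         0.         0.         0.        ] [[-0.62799787  0.49358751 -0.60165609  1.08524252]
 [ 0.77792617  0.37709986 -0.5026197   0.57624396]
 [-0.02120238 -0.78368812 -0.62079255  0.66479699]
 [ 0.          0.          0.          1.        ]]
reacher [([258.3, 189.3], 0.97), ([393.9, 212.2], 0.87), ([269.8, 215.6], 0.71)] [([249.8, 193.5, 77.6, 69.1], 0.81), ([206.6, 154.3, 66.0, 42.8], 0.71), ([378.0, 190.6, 82.1, 66.6], 0.7)]
grip [([260.9, 182.4], 0.87), ([393.7, 204.1], 0.77), ([271.2, 201.6], 0.59)] [([257.2, 191.8, 68.1, 68.6], 0.88), ([209.9, 154.3, 64.5, 42.2], 0.74), ([374.3, 187.9, 86.7, 67.4], 0.6)]
jaw_left [([230.6, 173.6], 0.5), ([296.4, 245.1], 0.43)] [([439.0, 228.5, 20.8, 15.2], 0.75), ([310.0, 228.3, 13.2, 21.5], 0.65)]
jaw_right [([42
[... 1923 characters left out ...]
jaw_right [([432.0, 153.5], 0.16)] [([232.9, 325.6, 27.9, 10.0], 0.68), ([562.6, 329.7, 30.2, 7.9], 0.65)]
pinch [([579.5, 313.6], 0.83), ([357.1, 245.7], 0.8), ([233.1, 350.5], 0.7)] [([479.0, 285.6, 116.0, 54.6], 0.92), ([214.4, 326.1, 126.5, 76.3], 0.87), ([341.8, 221.8, 124.0, 69.2], 0.79)]
pot [] []
riser [([372.5, 140.4], 0.88)] [([292.9, 89.3, 166.7, 91.9], 0.89)]
tile [([326.4, 138.4], 0.18)] [([334.2, 172.1, 45.8, 45.8], 0.83)]
cup [([323.3, 142.2], 0.97), ([373.8, 138.5], 0.68)] [([309.3, 114.4, 34.7, 35.4], 0.82)]
glaze [([433.8, 153.1], 0.81)] [([421.1, 134.4, 29.5, 30.1], 0.62), ([421.5, 265.8, 32.6, 27.3], 0.46)]
jar [([184.1, 210.3], 0.73)] [([159.1, 185.9, 44.7, 40.4], 0.79)]
```

View pics/scene0.png

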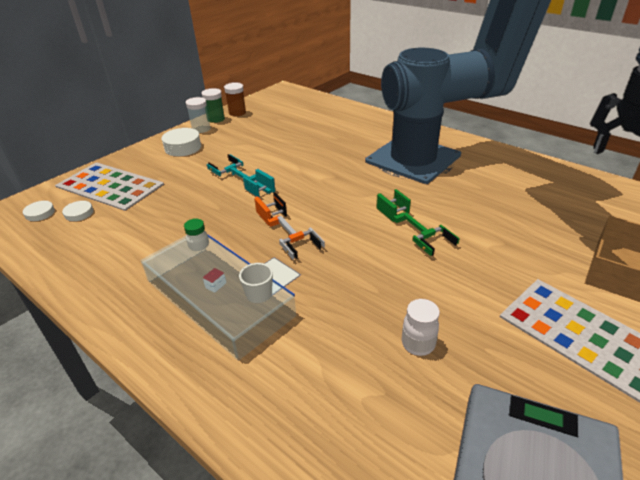

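View pics/top0.png

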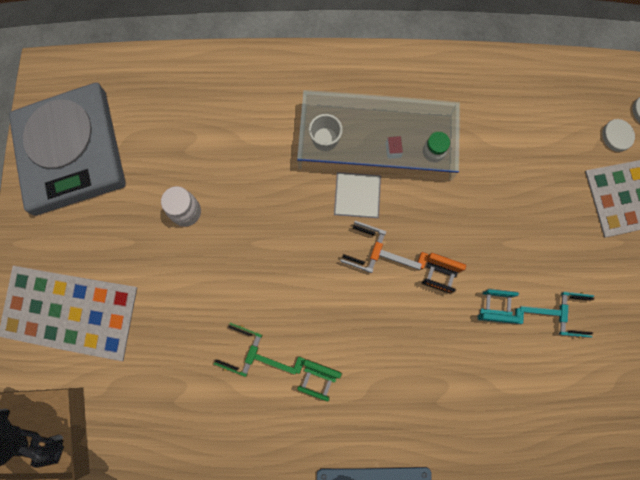

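```bash
cat > h.py <<'E'
import numpy as np,cv2
def p2w(s,uv,z):
    K=np.array(s["intrinsics"]);d=np.array(s["distortion"]);T=np.array(s["world_from_camera"])
    n=cv2.undistortPoints(np.array(uv,float).reshape(-1,1,2),K,d).reshape(-1,2)
    r=np.c_[n,np.ones(len(n))]@T[:3,:3].T; o=T[:3,3]
    return o+r*((np.broadcast_to(z,len(n))-o[2])/r[:,2])[:,None]
def w2p(s,P):
    K=np.array(s["intrinsics"]);d=np.array(s["distortion"]);T=np.linalg.inv(np.array(s["world_from_camera"]))
    rv,_=cv2.Rodrigues(T[:3,:3]); return cv2.projectPoints(np.array(P,float).reshape(-1,1,3),rv,T[:3,3],K,d)[0].reshape(-1,2)
def crop(s,x,y,w,h,f,name):
    c=s["img"][y:y+h,x:x+w,::-1]; cv2.imwrite(name,cv2.resize(c,None,fx=f,fy=f,interpolation=cv2.INTER_CUBIC))
E
python3 - <<'E'
from workcell import env
from h import *
s=env.snapshot("top")
crop(s,285,85,190,215,2.7,"pics/c1.png")
r=env.snapshot("scene"); crop(r,135,180,200,180,3.3,"pics/c2.png")
E
```

```text
(no output)
```

View pics/c1.png

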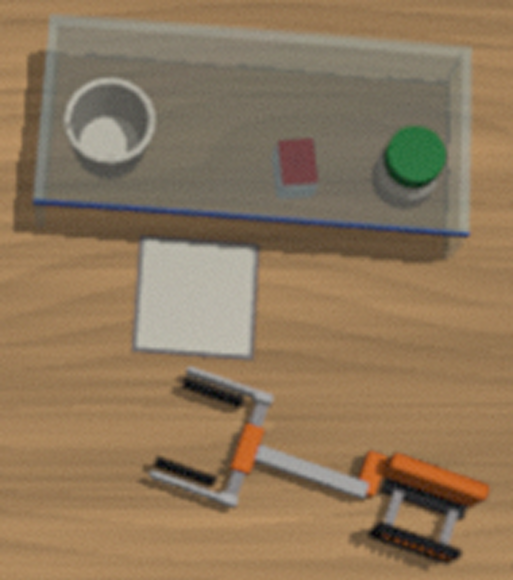

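View pics/c2.png

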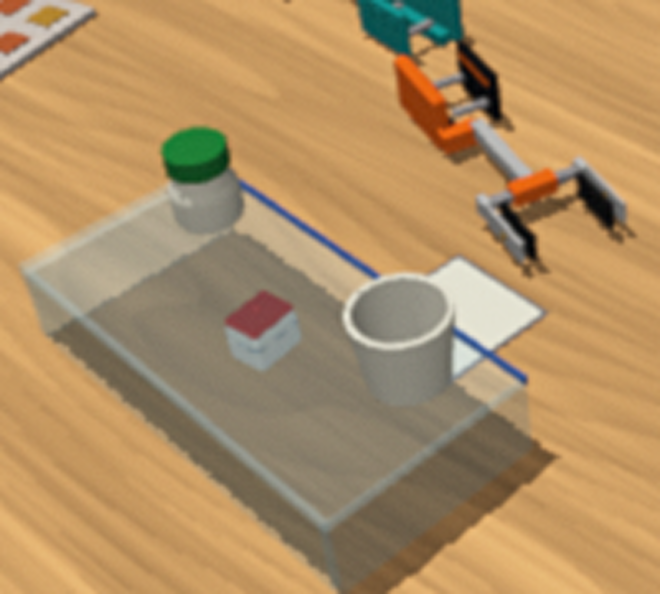

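```bash
cat > loc.py <<'E'
from workcell import env
from h import *
def rect(m):
    cs=cv2.findContours(m.astype(np.uint8),cv2.RETR_EXTERNAL,cv2.CHAIN_APPROX_NONE)[0]
    c=max(cs,key=cv2.contourArea); return cv2.boxPoints(cv2.minAreaRect(c))
def desc(P):
    c=P[:,:2].mean(0); e=[(P[1]-P[0])[:2],(P[2]-P[1])[:2]]
    return "c",c.round(4),[(round(float(np.hypot(*v))*1000,1),round(float(np.degrees(np.arctan2(v[1],v[0]))),1)) for v in e]
def hsv(s): return cv2.cvtColor(s["img"],cv2.COLOR_RGB2HSV).astype(int)
E
python3 - <<'E'
from loc import *
for cam,win in (("top",(285,85,190,215)),("scene",(135,180,200,180))):
    s=env.snapshot(cam); H=hsv(s); W=np.zeros((480,640),bool); x,y,w,h=win; W[y:y+h,x:x+w]=1
    hh,ss,vv=H[...,0],H[...,1],H[...,2]
    lid=W&((hh<8)|(hh>170))&(ss>80)&(vv<200)&(np.indices((480,640))[0]<(185 if cam=="top" else 300))
    if cam=="scene": lid&=(np.indices((480,640))[0]>260)
    print(cam,"lid",lid.sum()); 
    b=rect(lid); print(b.round(1).tolist(), desc(p2w(s,b,0.032)))
    blue=W&(hh>105)&(hh<130)&(ss>100)
    v,u=np.nonzero(blue); print("blue",u.min(),u.max(),blue.sum())
    P=p2w(s,np.c_[u,v],0.056); c=P[:,:2].mean(0); U,S,Vt=np.linalg.svd(P[:,:2]-c,full_matrices=False)
    t=(P[:,:2]-c)@Vt[0]; print("ends",c+Vt[0]*t.min(),c+Vt[0]*t.max(),"ang",np.degrees(np.arctan2(*Vt[0][::-1])))
    tl=W&(ss<40)&(vv>150)
    b=rect(tl); print("tile",b.round(1).tolist(),desc(p2w(s,b,0)))
    org=W&(hh>5)&(hh<14)&(ss>180)&(vv>100)
    n,lab,st,ce=cv2.connectedComponentsWithStats(org.astype(np.uint8))
    for i in range(1,n):
        if st[i,4]>15:
            b=rect(lab==i); print("org",st[i],ce[i].round(1),desc(p2w(s,b,0.04)))
E
```

```text
top lid 195
[[388.0, 137.10000610351562], [400.1000061035156, 135.60000610351562], [402.1000061035156, 151.5], [390.0, 153.0]] ('c', array([ 0.6994, -0.0472]), [(23.6, -81.9), (32.3, -175.2)])
blue 298 457 154
ends [0.65820007 0.13644093] [ 0.6369763  -0.15809679] ang -94.12148973827207
tile [[335.1000061035156, 213.1999969482422], [337.8999938964844, 173.6999969482422], [379.70001220703125, 176.6999969482422], [376.79998779296875, 216.10000610351562]] ('c', array([0.6081, 0.0239]), [(78.8, -4.2), (81.0, -94.0)])
org [371 242  11  18 113] [375.9 250.7] ('c', array([ 0.4923, -0.0061]), [(31.0, -19.1), (12.6, -108.8)])
org [418 252  10  17  87] [422.7 258.6] ('c', array([ 0.475 , -0.0891]), [(28.1, -20.0), (13.3, -108.7)])
org [429 253  37  18 235] [447.1 261.2] ('c', array([ 0.4727, -0.1357]), [(12.3, -21.7), (68.8, -110.3)])
scene lid 162
[[202.39999389648438, 276.20001220703125], [217.60000610351562, 264.79998779296875], [223.6999969482422, 273.0], [208.5, 284.3999938964844]] ('c', array([ 0.7015, -0.0453]), [(41.4, -176.8), (30.2, 73.0)])
blue 208 319 105
ends [0.67784405 0.1324569 ] [ 0.57611355 -0.17043615] ang -108.56528481975053
tile [[238.3000030517578, 259.1000061035156], [297.5, 257.20001220703125], [298.3999938964844, 284.5], [239.1999969482422, 286.5]] ('c', array([0.6041, 0.0089]), [(129.0, 130.4), (86.0, 43.0)])
org [135 180   7   3  16] [137.6 180.9] ('c', array([ 0.5916, -0.47  ]), [(15.8, 126.9), (10.4, 56.4)])
org [135 191   6   4  19] [137.3 192.3] ('c', array([ 0.6243, -0.4226]), [(12.7, 127.0), (14.6, 56.4)])
org [255 197  24  30 321] [265.  212.6] ('c', array([ 0.4921, -0.1109]), [(39.2, -166.6), (126.0, 70.9)])
org [289 231  15  12 107] [296.3 236.3] ('c', array([0.5152, 0.0119]), [(32.9, 160.1), (26.9, 54.0)])
```

The orange-handled reacher with the black trigger is at top (440,272). The green one at (300,370) and the turquoise one at (520,308) are look-alikes, and the enlarged crop confirms orange handle, black trigger and grey jaws on the first. The pot's red lid shows through the deck at (395,144), and the tile is at (357,195).

Run:
```python
from loc import *
s=env.snapshot("top"); r=env.snapshot("scene")
print("origin",p2w(s,[(440.1,276.1)],0),"grip",p2w(s,[(436.1,272.2)],.024),"pinch",p2w(s,[(357.1,245.7)],.018))
print("scene origin",p2w(r,[(269.8,215.6)],0),"grip",p2w(r,[(271.2,201.6)],.024),"pinch",p2w(r,[(301.5,244.9)],.018))
print("turq",p2w(s,[(480,290),(480,318)],.044), "green",p2w(s,[(320,362),(341,372)],.04))
# reproject candidate model
import itertools
def model(o,psi):
    c,si=np.cos(psi),np.sin(psi); R=np.array([[c,-si,0],[si,c,0],[0,0,1]])
    P=[(-35,-28,44),(35,-28,44),(-30,28,44),(30,28,44),(185,-35,28),(185,35,28),(121,0,28),(0,0,0)]
    return np.array([o[0],o[1],0])+np.array(P)/1000@R.T
for psi in (69,71,73):
    print(psi,w2p(s,model((.450,-.128),np.radians(psi))).round(0).tolist())
v=s["img"].copy()
for p in w2p(s,model((.450,-.128),np.radians(71))): cv2.circle(v,tuple(int(a) for a in p.round()),0,(255,0,255),-1)
s["img"]=v; crop(s,330,210,140,90,5,"pics/c3.png")
v=r["img"].copy()
for p in w2p(r,model((.450,-.128),np.radians(71))): cv2.circle(v,tuple(int(a) for a in p.round()),0,(255,0,255),-1)
r["img"]=v; crop(r,240,180,100,90,6,"pics/c4.png")
```

```text
origin [[ 0.45056926 -0.13012453  0.        ]] grip [[ 0.45466642 -0.11779339  0.024     ]] pinch [[0.5053281  0.02694367 0.018     ]]
scene origin [[ 0.45696549 -0.13120279  0.        ]] grip [[ 0.43502289 -0.14463486  0.024     ]] pinch [[0.51102046 0.02142269 0.018     ]]
turq [[ 0.41908529 -0.19328079  0.044     ]
 [ 0.36861173 -0.19111552  0.044     ]] green [[0.29358422 0.09561648 0.04      ]
 [0.27607386 0.05883755 0.04      ]]
69 [[467.0, 266.0], [431.0, 252.0], [455.0, 294.0], [423.0, 282.0], [354.0, 221.0], [341.0, 256.0], [380.0, 251.0], [439.0, 276.0]]
71 [[466.0, 265.0], [430.0, 253.0], [455.0, 293.0], [424.0, 283.0], [353.0, 224.0], [340.0, 260.0], [380.0, 253.0], [439.0, 276.0]]
73 [[466.0, 264.0], [429.0, 253.0], [456.0, 293.0], [424.0, 283.0], [351.0, 228.0], [340.0, 263.0], [379.0, 255.0], [439.0, 276.0]]
```

View pics/c3.png

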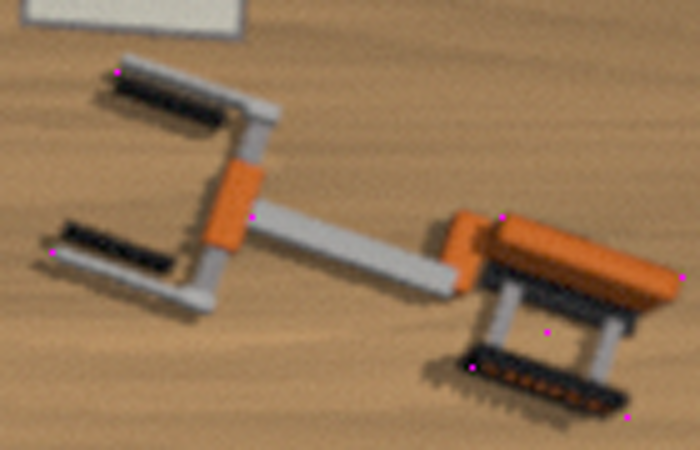

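View pics/c4.png

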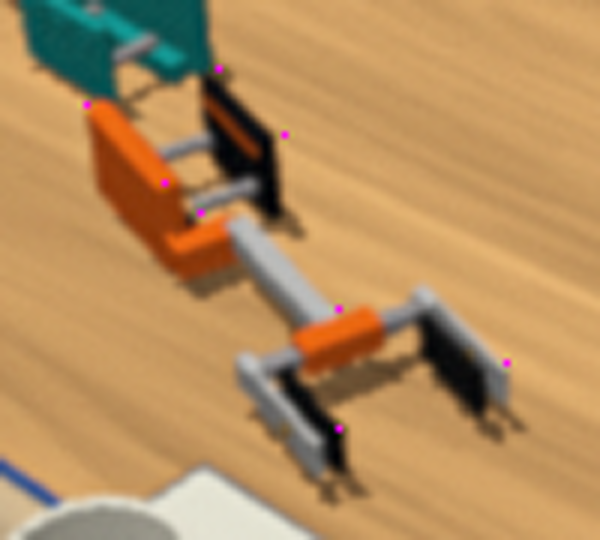

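```bash
python3 -m jog '[{"xyz":[0.015,-0.038,0],"dr":[0,0,-5],"fingers":0},{"xyz":[0.015,-0.038,0],"dr":[0,0,-5],"fingers":0},{"xyz":[0.015,-0.038,0],"dr":[0,0,-5],"fingers":0},{"xyz":[0.015,-0.038,0],"dr":[0,0,-5],"fingers":0},{"xyz":[0.015,-0.038,0],"dr":[0,0,-5],"fingers":0}]'
python3 -m jog '[{"xyz":[0.015,-0.038,0],"dr":[0,0,-5],"fingers":0},{"xyz":[0.015,-0.038,0],"dr":[0,0,-5],"fingers":0},{"xyz":[0.015,-0.038,0],"dr":[0,0,-5],"fingers":0},{"xyz":[0.015,-0.038,0],"dr":[0,0,-5],"fingers":0},{"xyz":[0.015,-0.038,0],"dr":[0,0,-5],"fingers":0}]'
python3 -m jog '[{"xyz":[0.015,-0.038,0],"dr":[0,0,-5],"fingers":0},{"xyz":[0.015,-0.038,0],"dr":[0,0,-5],"fingers":0},{"xyz":[0.015,-0.038,0],"dr":[0,0,-5],"fingers":0},{"xyz":[0.015,-0.038,0],"dr":[0,0,-5],"fingers":0},{"xyz":[0.015,-0.038,0],"dr":[0,0,-5],"fingers":0}]'
```

```text
time: 3.02
tcp_pos: [0.2667, 0.3258, 0.23]
tcp_rot: [-89.8, 0.1, -45.8]
force: [1.1, 0.2, 1.0]
width: 0.0854
time: 3.43
tcp_pos: [0.341, 0.1308, 0.2313]
tcp_rot: [-89.5, 0.0, -71.9]
force: [0.6, 0.7, -0.6]
width: 0.0851
time: 3.85
tcp_pos: [0.4152, -0.0644, 0.2334]
tcp_rot: [-89.1, -0.0, -98.3]
force: [1.3, 0.5, -0.5]
width: 0.0854
```

```bash
python3 -m jog '[{"xyz":[0.018,-0.032,-0.025],"dr":[0.1,0.4,-5.4],"fingers":0},{"xyz":[0.018,-0.032,-0.025],"dr":[0.1,0.4,-5.4],"fingers":0},{"xyz":[0,0,-0.025],"dr":[0,0,0],"fingers":0},{"xyz":[0,0,0],"fingers":0,"dr":[0,0,0]}]'
python3 - <<'E'
from loc import *
o=env.get_obs(); print(o["tcp_pos"],o["tcp_rot"],o["joint_positions"])
s=env.snapshot("wrist"); cv2.imwrite("pics/w1.png",s["img"][:,:,::-1])
c,si=np.cos(np.radians(70.5)),np.sin(np.radians(70.5)); R=np.array([[c,-si,0],[si,c,0],[0,0,1]])
P=np.array([(-35,-28,44),(35,-28,44),(-30,28,44),(30,28,44),(0,0,44)])/1000@R.T+[.451,-.129,0]
print(w2p(s,P).round(0).tolist())
E
```

```text
time: 4.18
tcp_pos: [0.4526, -0.1349, 0.1633]
tcp_rot: [-89.3, -0.3, -110.5]
force: [-1.4, 1.0, -0.7]
width: 0.0851
[ 0.45264499 -0.13485364  0.16331574] [ -89.31775659   -0.29323263 -110.49668685] [-30.02175871   9.8989401  104.48429899  -0.19466278  64.89552362
  -9.44533751]
[[347.0, 265.0], [348.0, 178.0], [277.0, 261.0], [272.0, 186.0], [311.0, 224.0]]
```

View pics/w1.png

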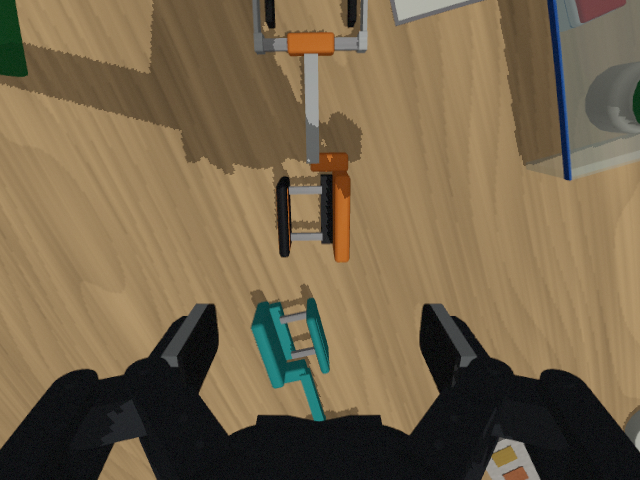

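```bash
python3 -m jog '[{"xyz":[0.001,0.008,-0.03],"dr":[0.5,0.55,1.0],"fingers":0},{"xyz":[0,0,-0.035],"dr":[0,0,0],"fingers":0},{"xyz":[0,0,-0.03],"dr":[0,0,0],"fingers":0},{"xyz":[0,0,0],"dr":[0,0,0],"fingers":0}]'
```

```text
time: 4.57
tcp_pos: [0.4597, -0.128, 0.0758]
tcp_rot: [-89.0, -0.2, -109.2]
force: [-1.5, 0.6, -0.1]
width: 0.0856
```

Run:
```python
from loc import *
s=env.snapshot("wrist"); cv2.imwrite("pics/w2.png",s["img"][:,:,::-1])
```

```text
(no output)
```

View pics/w2.png

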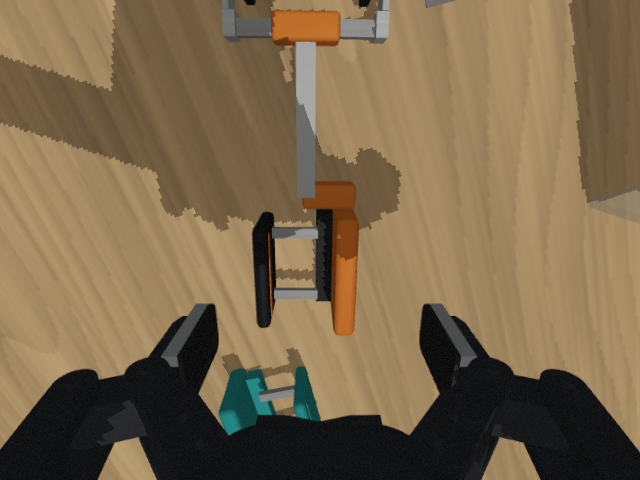

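```bash
python3 -m jog '[{"xyz":[-0.0065,0.0015,-0.02],"dr":[0.5,1.2,0],"fingers":0},{"xyz":[-0.001,0,-0.025],"dr":[0.2,0.5,0],"fingers":0},{"xyz":[-0.001,0,-0.02],"dr":[0,0,0],"fingers":0},{"xyz":[0,0,0],"dr":[0,0,0],"fingers":0}]'
```

```text
time: 4.95
tcp_pos: [0.4605, -0.129, 0.0235]
tcp_rot: [-89.6, -0.3, -108.9]
force: [-0.5, 0.9, 0.1]
width: 0.0857
```

```bash
python3 -m jog '[{"xyz":[-0.007,0.002,0],"dr":[0.2,0.5,-0.5],"fingers":0},{"xyz":[0,0,0],"dr":[0,0,0],"fingers":0}]'
python3 -m jog '[{"xyz":[0,0,-0.01],"dr":[0,0,0],"fingers":0},{"xyz":[0,0,-0.008],"dr":[0,0,0],"fingers":0}]'
```

```text
time: 5.12
tcp_pos: [0.4557, -0.1275, 0.0279]
tcp_rot: [-89.9, -0.3, -109.3]
force: [-0.7, 0.9, -0.4]
width: 0.0855
time: 5.28
tcp_pos: [0.4594, -0.1292, 0.0145]
tcp_rot: [-89.3, -0.4, -109.3]
force: [-0.7, -0.4, -0.5]
width: 0.0854
```

```bash
python3 -m jog '[{"xyz":[-0.008,0.003,-0.012],"dr":[0.2,0.7,0],"fingers":0},{"xyz":[-0.003,0.001,-0.003],"dr":[0,0.2,0],"fingers":0},{"xyz":[0,0,0],"dr":[0,0,0],"fingers":0}]'
```

```text
time: 5.53
tcp_pos: [0.4478, -0.125, -0.0018]
tcp_rot: [-90.2, -0.5, -109.3]
force: [0.1, 0.3, -0.4]
width: 0.0854
```

```bash
python3 -m jog '[{"xyz":[0.005,-0.001,0.006],"dr":[0,0,0],"fingers":0},{"xyz":[0,0,0],"dr":[0,0,0],"fingers":0},{"xyz":[0,0,0],"dr":[0,0,0],"fingers":0}]'
```

```text
time: 5.78
tcp_pos: [0.4521, -0.1256, 0.0038]
tcp_rot: [-90.4, -0.5, -109.3]
force: [-0.2, 0.1, -0.2]
width: 0.0858
```

```bash
python3 -m jog '[{"xyz":[0,0,0],"dr":[0,0,0],"fingers":0.25},{"xyz":[0,0,0],"dr":[0,0,0],"fingers":0.25},{"xyz":[0,0,0],"dr":[0,0,0],"fingers":0.25},{"xyz":[0,0,0],"dr":[0,0,0],"fingers":0.25}]'
python3 -m jog '[{"xyz":[0,0,0],"dr":[0,0,0],"fingers":0.25},{"xyz":[0,0,0],"dr":[0,0,0],"fingers":0.3},{"xyz":[0,0,0],"dr":[0,0,0],"fingers":0.3},{"xyz":[0,0,0],"dr":[0,0,0],"fingers":0.3}]'
```

```text
time: 6.12
tcp_pos: [0.4532, -0.1262, 0.0047]
tcp_rot: [-90.3, -0.5, -109.3]
force: [0.0, 0.1, 0.3]
width: 0.0639
time: 6.45
tcp_pos: [0.4532, -0.1262, 0.0048]
tcp_rot: [-90.3, -0.5, -109.3]
force: [-0.4, -1.4, 0.5]
width: 0.0597
```

```bash
python3 -m jog '[{"xyz":[0,0,0],"dr":[0,0,0],"fingers":0.35},{"xyz":[0,0,0],"dr":[0,0,0],"fingers":0.35},{"xyz":[0,0,0],"dr":[0,0,0],"fingers":0.37},{"xyz":[0,0,0],"dr":[0,0,0],"fingers":0.37}]'
python3 -m jog '[{"xyz":[0,0,0],"dr":[0,0,0],"fingers":0.39},{"xyz":[0,0,0],"dr":[0,0,0],"fingers":0.39},{"xyz":[0,0,0],"dr":[0,0,0],"fingers":0.39},{"xyz":[0,0,0],"dr":[0,0,0],"fingers":0.39}]'
python3 - <<'E'
from loc import *
s=env.snapshot("wrist"); cv2.imwrite("pics/w3.png",s["img"][:,:,::-1])
print([env.get_obs()["width"]])
E
```

```text
time: 6.78
tcp_pos: [0.454, -0.1264, 0.0052]
tcp_rot: [-90.2, -0.5, -109.3]
force: [0.2, -0.1, -1.6]
width: 0.0537
time: 7.12
tcp_pos: [0.4547, -0.1267, 0.0055]
tcp_rot: [-90.1, -0.5, -109.3]
force: [1.4, 0.2, 0.6]
width: 0.052
[0.05234492599459445]
```

View pics/w3.png

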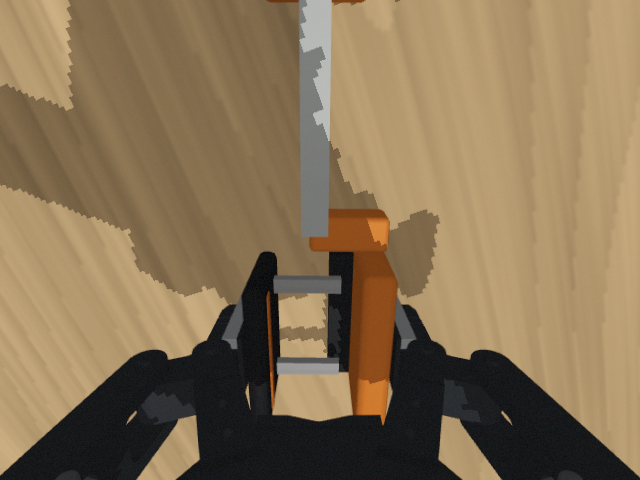

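```bash
python3 -m jog '[{"xyz":[-0.002,0.005,0],"dr":[0,0,-3],"fingers":0.39},{"xyz":[-0.003,0.006,0],"dr":[0,0,-4],"fingers":0.39},{"xyz":[-0.003,0.006,0],"dr":[0,0,-4],"fingers":0.39},{"xyz":[-0.002,0.005,0],"dr":[0,0,-4],"fingers":0.39}]'
python3 -m jog '[{"xyz":[-0.002,0.005,0],"dr":[0,0,-4],"fingers":0.39},{"xyz":[-0.002,0.005,0],"dr":[0,0,-4],"fingers":0.39},{"xyz":[-0.002,0.005,0],"dr":[0,0,-4],"fingers":0.39},{"xyz":[-0.002,0.005,0],"dr":[0,0,-4],"fingers":0.39}]'
```

```text
time: 7.5
tcp_pos: [0.445, -0.1062, 0.0055]
tcp_rot: [-90.0, -0.6, -124.8]
force: [0.2, -1.3, 0.9]
width: 0.052
time: 7.83
tcp_pos: [0.4361, -0.0861, 0.0055]
tcp_rot: [-90.0, -0.7, -141.6]
force: [-1.0, -1.4, 0.9]
width: 0.0523
```

```bash
python3 -m jog '[{"xyz":[-0.002,0.003,0],"dr":[0,0,-4],"fingers":0.39},{"xyz":[-0.002,0.003,0],"dr":[0,0,-4],"fingers":0.39},{"xyz":[-0.002,0.002,0],"dr":[0,0,-4],"fingers":0.39},{"xyz":[0,0.002,0],"dr":[0,0,-4],"fingers":0.39}]'
python3 -m jog '[{"xyz":[0,0.002,0],"dr":[0,0,-4],"fingers":0.39},{"xyz":[0,0,0],"dr":[0,0,-4],"fingers":0.39},{"xyz":[0,0,0],"dr":[0,0,-4],"fingers":0.39},{"xyz":[0,0,0],"dr":[0,0,-3],"fingers":0.39},{"xyz":[0,0,0],"dr":[0,0,0],"fingers":0.39}]'
python3 - <<'E'
from loc import *
s=env.snapshot("top"); crop(s,285,85,190,215,2.7,"pics/t2.png")
for t in ("reacher","grip","pinch"): print(t,[(x["xy"],round(x["confidence"],2)) for x in env.landmark_of("top",t)])
H=hsv(s); W=np.zeros((480,640),bool); W[85:330,285:475]=1
hh,ss,vv=H[...,0],H[...,1],H[...,2]
org=W&(hh>5)&(hh<14)&(ss>180)&(vv>100)
n,lab,st,ce=cv2.connectedComponentsWithStats(org.astype(np.uint8))
for i in range(1,n):
    if st[i,4]>15:
        b=rect(lab==i); print("org",st[i],ce[i].round(1),desc(p2w(s,b,0.035)))
s=env.snapshot("wrist"); cv2.imwrite("pics/w4.png",s["img"][:,:,::-1])
print(env.get_obs()["tcp_pos"],env.get_obs()["width"])
E
```

```text
time: 8.17
tcp_pos: [0.4291, -0.0753, 0.0055]
tcp_rot: [-90.0, -0.8, -158.4]
force: [-0.7, 0.1, 1.6]
width: 0.0521
time: 8.58
tcp_pos: [0.4282, -0.0722, 0.0055]
tcp_rot: [-90.1, -0.8, -174.3]
force: [0.2, -0.7, 2.2]
width: 0.0521
reacher []
grip []
pinch [([399.5, 202.8], 0.62), ([580.0, 315.0], 0.56)]
org [395 217  17   9 109] [402.6 220.4] ('c', array([ 0.549 , -0.0568]), [(30.6, -82.6), (13.8, -174.8)])
[ 0.42810559 -0.07222681  0.0055126 ] 0.05209043772487972
```

View pics/t2.png

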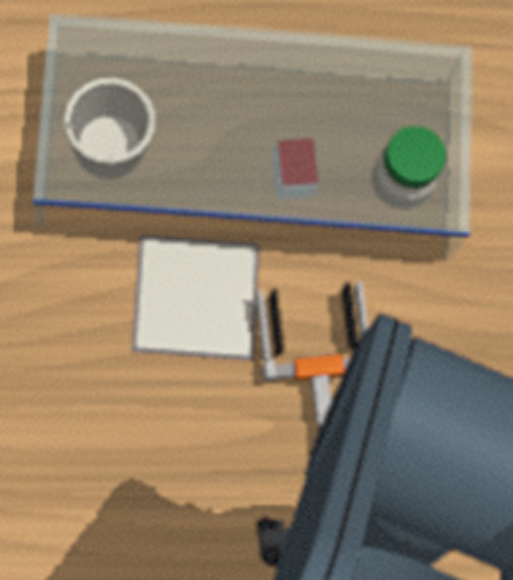

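View pics/w4.png

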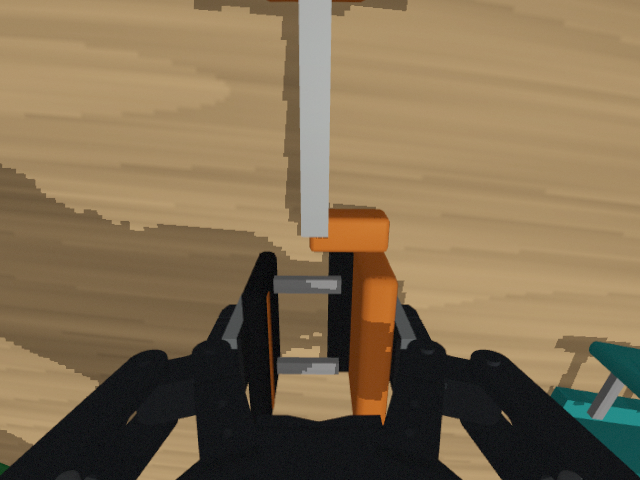

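Run:
```python
from loc import *
s=env.snapshot("top"); crop(s,375,180,60,50,12,"pics/t3.png")
```

```text
(no output)
```

View pics/t3.png

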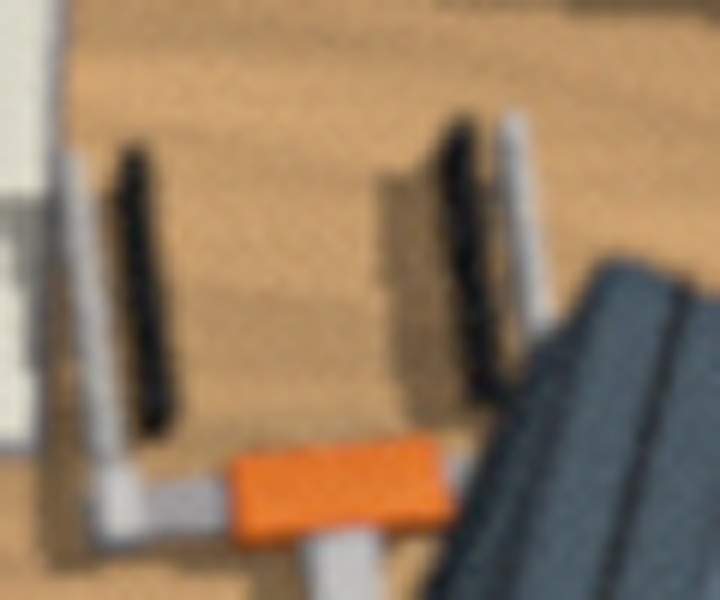

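Run:
```python
from loc import *
s=env.snapshot("top")
f=lambda L:[(375+a/12,180+b/12) for a,b in L]
L=p2w(s,f([(150,160),(174,420)]),.028); R=p2w(s,f([(440,150),(468,395)]),.008)
print(L.round(4),R.round(4))
for Q in (L,R): d=Q[0]-Q[1]; print(np.degrees(np.arctan2(d[1],d[0])),np.hypot(*d[:2]))
psi=np.radians(6); n=np.array([-np.sin(psi),np.cos(psi)])
l=(L[:,:2]@n).mean(); r=(R[:,:2]@n).mean(); print("gap",l-r,"mid",(l+r)/2)
for pot in ((.6994,-.0472),(.7015,-.0453)): print("pot",np.array(pot)@n)
h=p2w(s,f([(232,460),(440,437),(340,487)]),.03); print(h, h[:,:2]@n)
b=rect((lambda H:(H[...,0]>170)|(H[...,0]<8))(hsv(s))&(hsv(s)[...,1]>80)&(np.indices((480,640))[0]<165)&(np.indices((480,640))[0]>125)&(np.abs(np.indices((480,640))[1]-395)<15))
print(b, desc(p2w(s,b,.036)),desc(p2w(s,b,.032)))
crop(s,375,120,45,45,14,"pics/t4.png")
```

```text
[[ 0.6032 -0.0307  0.028 ]
 [ 0.5615 -0.0334  0.028 ]] [[ 0.6108 -0.0797  0.008 ]
 [ 0.5706 -0.0829  0.008 ]]
3.735773918957582 0.041832867889218084
4.453807540740686 0.04035883481009611
gap 0.0498448041398981 mid -0.1176769408693017
pot -0.12004864067077933
pot -0.1183785588424417
[[ 0.5546823  -0.04202083  0.03      ]
 [ 0.55843723 -0.07453005  0.03      ]
 [ 0.55044852 -0.05869598  0.03      ]] [-0.09977072 -0.13249435 -0.11591198]
[[387.87997 137.15999]
 [399.91995 135.43999]
 [402.21994 151.54   ]
 [390.17996 153.26   ]] ('c', array([ 0.6978, -0.0467]), [(23.5, -80.8), (32.7, -174.2)]) ('c', array([ 0.6993, -0.0472]), [(23.6, -80.8), (32.8, -174.2)])
```

View pics/t4.png

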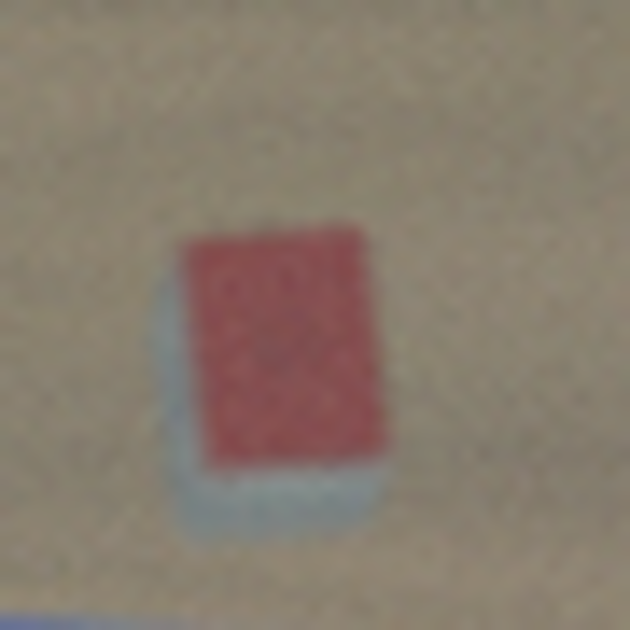

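```bash
python3 -m jog '[{"xyz":[0.008,0.0007,0],"dr":[0,0,0],"fingers":0.39},{"xyz":[0.016,0.0014,0],"dr":[0,0,0],"fingers":0.39},{"xyz":[0.016,0.0014,0],"dr":[0,0,0],"fingers":0.39},{"xyz":[0.016,0.0014,0],"dr":[0,0,0],"fingers":0.39},{"xyz":[0.010,0.0009,0],"dr":[0,0,0],"fingers":0.39}]'
python3 -m jog '[{"xyz":[0.004,0.0003,0],"dr":[0,0,0],"fingers":0.39},{"xyz":[0,0,0],"dr":[0,0,0],"fingers":0.39}]'
python3 - <<'E'
from loc import *
s=env.snapshot("top"); crop(s,355,110,85,85,8,"pics/t5.png")
s=env.snapshot("scene"); crop(s,180,200,120,110,6,"pics/s5.png")
s=env.snapshot("wrist"); cv2.imwrite("pics/w5.png",s["img"][:,:,::-1])
o=env.get_obs();print(o["tcp_pos"],o["width"])
E
```

```text
time: 9.35
tcp_pos: [0.487, -0.0646, 0.0051]
tcp_rot: [-90.4, -1.8, -174.0]
force: [-3.6, -0.4, 5.9]
width: 0.0521
time: 9.52
tcp_pos: [0.4921, -0.0641, 0.005]
tcp_rot: [-90.4, -1.9, -173.9]
force: [-1.7, -0.3, 6.2]
width: 0.0519
[ 0.49204525 -0.0641259   0.00504977] 0.05242525642412806
```

View pics/t5.png

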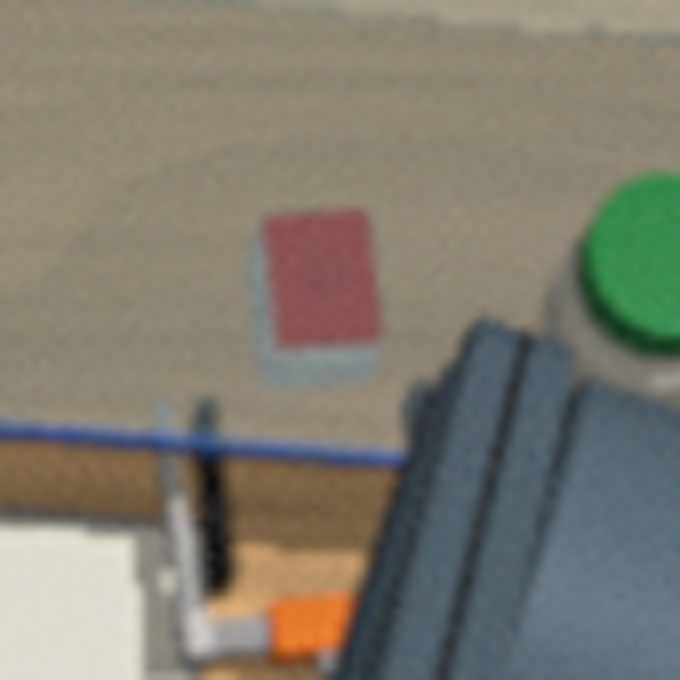

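View pics/s5.png

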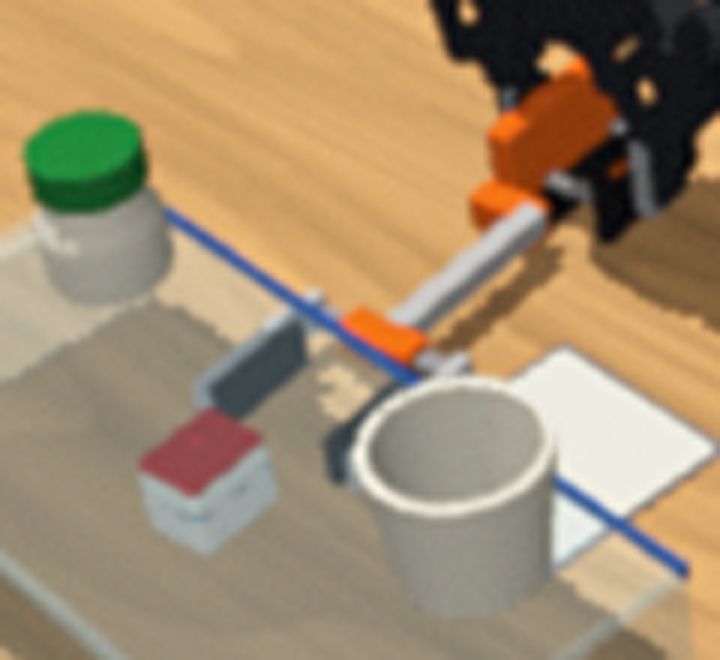

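View pics/w5.png

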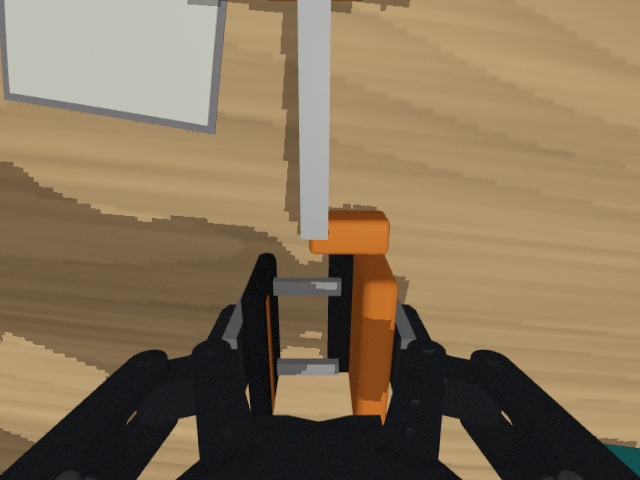

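```bash
python3 -m jog '[{"xyz":[0.008,0,0.0005],"dr":[0,-0.4,0],"fingers":0.39},{"xyz":[0.012,0,0],"dr":[0,-0.4,0],"fingers":0.39},{"xyz":[0.012,0,0],"dr":[0,-0.4,0],"fingers":0.39},{"xyz":[0.010,0,0],"dr":[0,-0.3,0],"fingers":0.39},{"xyz":[0.005,0,0],"dr":[0,-0.2,0],"fingers":0.39}]'
python3 -m jog '[{"xyz":[0.002,0,0],"dr":[0,0,0],"fingers":0.39},{"xyz":[0,0,0],"dr":[0,0,0],"fingers":0.39}]'
python3 - <<'E'
from loc import *
s=env.snapshot("top"); crop(s,355,110,85,85,8,"pics/t6.png")
s=env.snapshot("scene"); crop(s,180,200,120,110,6,"pics/s6.png")
o=env.get_obs();print(o["tcp_pos"],o["width"])
E
```

```text
time: 10.08
tcp_pos: [0.537, -0.0632, 0.0049]
tcp_rot: [-90.3, -0.5, -174.0]
force: [-3.5, -0.8, 5.5]
width: 0.0521
time: 10.25
tcp_pos: [0.5398, -0.0633, 0.0049]
tcp_rot: [-90.4, -0.6, -174.0]
force: [-1.7, -0.6, 5.4]
width: 0.052
[ 0.53981581 -0.06329     0.00492289] 0.05219076207832252
```

View pics/t6.png

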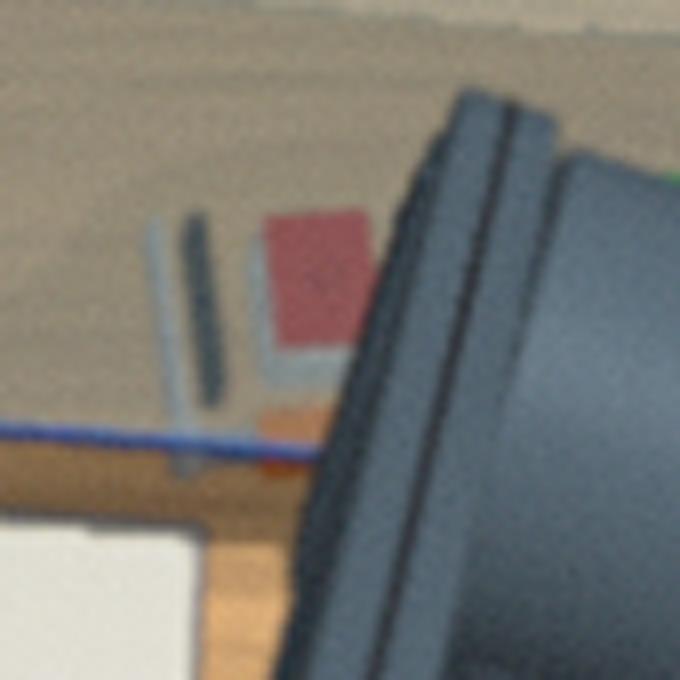

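View pics/s6.png

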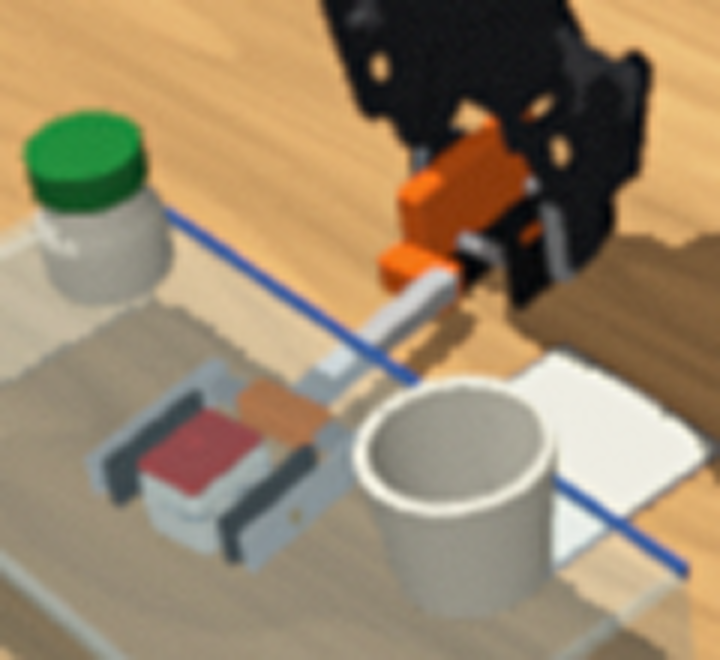

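Run:
```python
from loc import *
s=env.snapshot("scene"); t=env.snapshot("top")
f=lambda L:[(180+a/6,200+b/6) for a,b in L]
g=lambda L:[(355+a/8,110+b/8) for a,b in L]
psi=np.radians(5.5); e=np.array([np.cos(psi),np.sin(psi)]); n=np.array([-e[1],e[0]])
def q(name,P): print(name,P.round(4)[:,:2].tolist(),"along",(P[:,:2]@e).round(4),"lat",(P[:,:2]@n).round(4))
q("A bottom tip",p2w(s,f([(120,505)]),.008)); q("A top tip",p2w(s,f([(105,470)]),.028))
q("B inner top",p2w(s,f([(222,515),(300,450)]),.028)); q("B bottom tip",p2w(s,f([(240,562)]),.008))
q("top: B inner top",p2w(t,g([(208,217),(225,402)]),.028))
q("lid top cam",p2w(t,g([(262,218),(367,210),(277,348)]),.032))
q("lid scene",p2w(s,f([(140,465),(208,410),(262,438),(195,493)]),.032))
crop(s,190,250,60,50,12,"pics/s7.png")
```

```text
A bottom tip [[0.7224, -0.0675]] along [0.7126] lat [-0.1365]
A top tip [[0.7258, -0.0653]] along [0.7162] lat [-0.1345]
B inner top [[0.716, -0.0176], [0.6793, -0.0209]] along [0.711  0.6742] lat [-0.0862 -0.0859]
B bottom tip [[0.7155, -0.0143]] along [0.7108] lat [-0.0828]
top: B inner top [[0.7152, -0.0211], [0.6684, -0.024]] along [0.7099 0.6631] lat [-0.0896 -0.088 ]
lid top cam [[0.7135, -0.0336], [0.7159, -0.059], [0.6807, -0.0363]] along [0.707  0.7069 0.6741] lat [-0.1019 -0.1273 -0.1014]
lid scene [[0.7193, -0.0539], [0.6875, -0.0571], [0.6857, -0.0317], [0.7169, -0.0289]] along [0.7109 0.6789 0.6795 0.7109] lat [-0.1226 -0.1227 -0.0973 -0.0975]
```

View pics/s7.png

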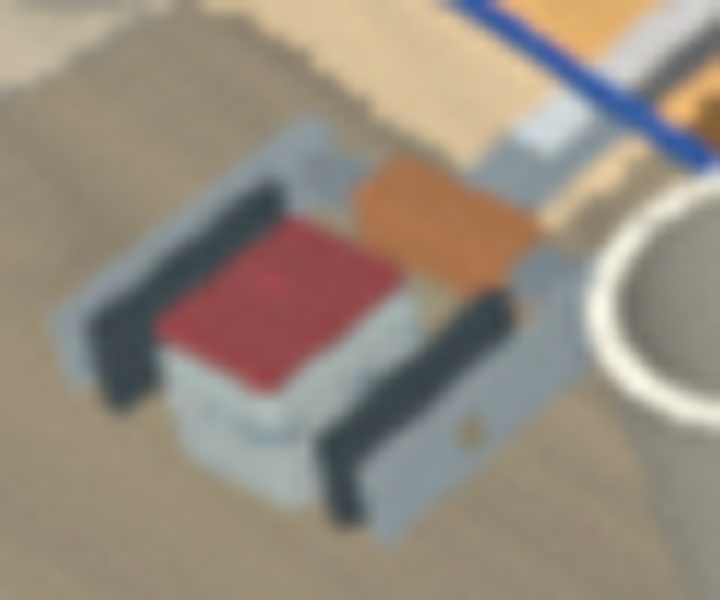

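```bash
python3 -m jog '[{"xyz":[0.003,0,0],"dr":[0,0,0],"fingers":0.39},{"xyz":[0.003,0,0],"dr":[0,0,0],"fingers":0.39},{"xyz":[0,0,0],"dr":[0,0,0],"fingers":0.39}]'
python3 -m jog '[{"xyz":[0,-0.001,0],"dr":[0,0,0],"fingers":0.41},{"xyz":[0,-0.001,0],"dr":[0,0,0],"fingers":0.435},{"xyz":[0,-0.001,0],"dr":[0,0,0],"fingers":0.46},{"xyz":[0,-0.001,0],"dr":[0,0,0],"fingers":0.48},{"xyz":[0,0,0],"dr":[0,0,0],"fingers":0.48}]'
python3 - <<'E'
from loc import *
for i in range(4):
    t=env.snapshot("scene"); o=env.get_obs();print(o["tcp_pos"],o["width"],o["force"])
crop(t,190,250,60,50,12,"pics/s8.png")
E
```

```text
time: 10.7
tcp_pos: [0.5447, -0.0631, 0.0049]
tcp_rot: [-90.4, -0.6, -174.0]
force: [-0.1, 0.5, 1.5]
width: 0.0522
time: 11.12
tcp_pos: [0.5458, -0.0667, 0.0061]
tcp_rot: [-90.4, -0.5, -174.0]
force: [-2.2, -0.2, 1.7]
width: 0.0444
[ 0.54578442 -0.06674902  0.00606478] 0.044603696555134895 [-1.57461262  0.61870202  3.88590161]
[ 0.54583051 -0.06674678  0.00609482] 0.04470922910848358 [-1.45143093  0.69790783  3.99775274]
[ 0.5458206  -0.06674432  0.00608012] 0.04448137144337406 [-1.64695292  0.5640769   4.72722357]
[ 0.54581811 -0.06673171  0.00609682] 0.044926509097392646 [-1.63343505  0.64329326  3.62666379]
```

View pics/s8.png

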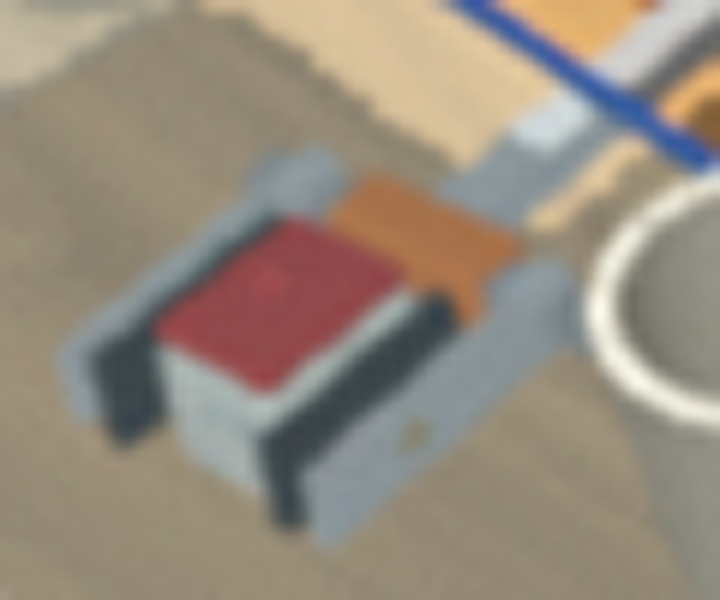

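```bash
python3 -m jog '[{"xyz":[0,-0.0005,0],"dr":[0,0,0],"fingers":0.49},{"xyz":[0,-0.0005,0],"dr":[0,0,0],"fingers":0.5},{"xyz":[0,0,0],"dr":[0,0,0],"fingers":0.5}]'
python3 - <<'E'
from loc import *
w=[]
for i in range(6):
    t=env.snapshot("scene"); o=env.get_obs();w.append(o["width"])
print(np.mean(w),85.5*.5,o["tcp_pos"],o["force"])
crop(t,190,250,60,50,12,"pics/s9.png")
E
```

```text
time: 11.57
tcp_pos: [0.546, -0.0675, 0.0063]
tcp_rot: [-90.4, -0.5, -174.0]
force: [-0.9, -1.0, 3.0]
width: 0.0432
0.04282544718254707 42.75 [ 0.54602069 -0.06751347  0.0063283 ] [-1.26251746  0.54276287  4.48415021]
```

View pics/s9.png

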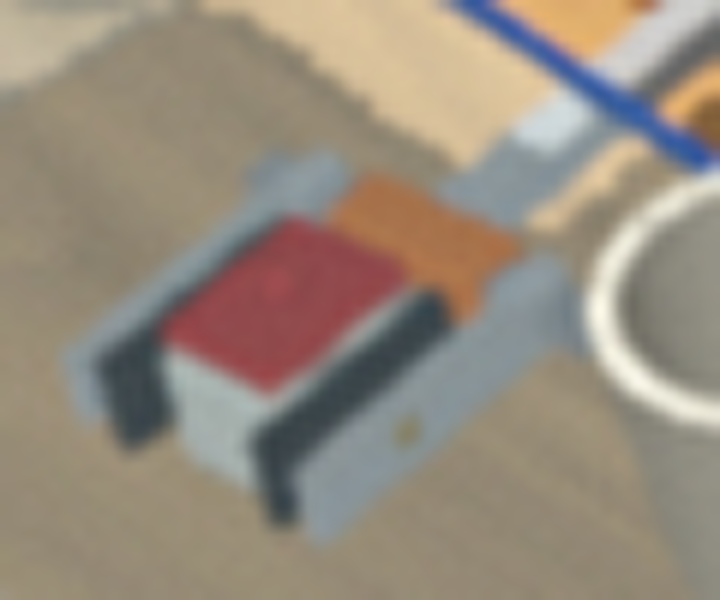

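```bash
python3 -m jog '[{"xyz":[0,-0.0008,0],"dr":[0,0,0],"fingers":0.505},{"xyz":[0,-0.0008,0],"dr":[0,0,0],"fingers":0.51},{"xyz":[0,0,0],"dr":[0,0,0],"fingers":0.51}]'
python3 - <<'E'
from loc import *
w=[];f=[]
for i in range(6):
    t=env.snapshot("scene"); o=env.get_obs();w.append(o["width"]);f.append(o["force"])
print(np.mean(w),np.std(w),85.5*.49,o["tcp_pos"],np.mean(f,0))
crop(t,190,250,60,50,12,"pics/s10.png")
E
```

```text
time: 12.12
tcp_pos: [0.5461, -0.0681, 0.0065]
tcp_rot: [-90.5, -0.4, -174.0]
force: [-2.5, -0.7, 3.9]
width: 0.042
0.041971436162609004 0.0002484293961886276 41.894999999999996 [ 0.54610441 -0.06813965  0.00644791] [-1.43592901  0.63636741  5.08564559]
```

View pics/s10.png

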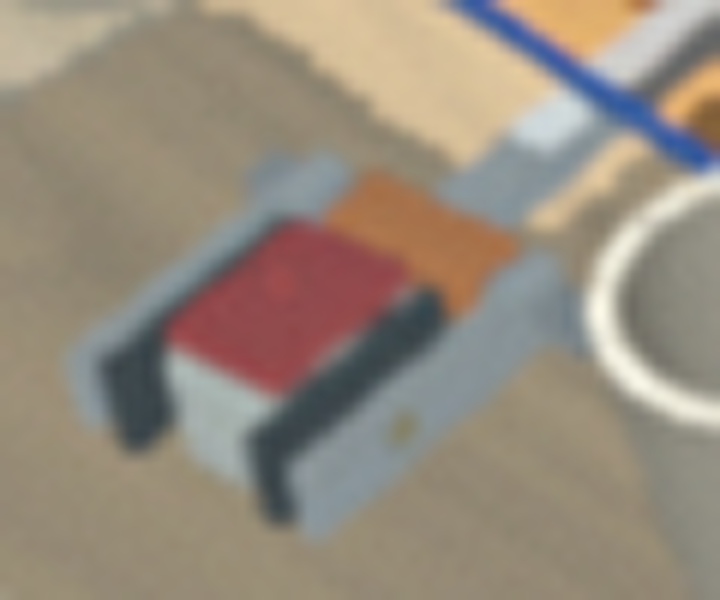

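Run:
```python
from loc import *
s=env.snapshot("scene")
f=lambda L:[(190+a/12,250+b/12) for a,b in L]
psi=np.radians(5.5); e=np.array([np.cos(psi),np.sin(psi)]); n=np.array([-e[1],e[0]])
def q(name,P): print(name,"along",(P[:,:2]@e).round(4),"lat",(P[:,:2]@n).round(4))
q("B inner top",p2w(s,f([(250,432),(425,288)]),.028))
q("lid B edge",p2w(s,f([(275,390),(410,275)]),.032))
q("lid A edge",p2w(s,f([(163,330),(290,217)]),.032))
q("A bottom tip",p2w(s,f([(138,452),(170,425)]),.008))
```

```text
B inner top along [0.7178 0.6769] lat [-0.0961 -0.0958]
lid B edge along [0.7111 0.6788] lat [-0.0961 -0.0966]
lid A edge along [0.7106 0.6789] lat [-0.1222 -0.1241]
A bottom tip along [0.7183 0.7107] lat [-0.1265 -0.1266]
```

```bash
python3 -m jog '[{"xyz":[0,-0.0006,0],"dr":[0,0,0],"fingers":0.515},{"xyz":[0,-0.0004,0],"dr":[0,0,0],"fingers":0.518},{"xyz":[0,0,0],"dr":[0,0,0],"fingers":0.518}]'
python3 - <<'E'
from loc import *
w=[]
for i in range(6):
    t=env.snapshot("scene"); o=env.get_obs();w.append(o["width"])
print(np.mean(w),np.std(w),85.5*(1-.518),o["tcp_pos"],o["force"])
E
python3 -m jog '[{"xyz":[0,-0.0004,0],"dr":[0,0,0],"fingers":0.522},{"xyz":[0,0,0],"dr":[0,0,0],"fingers":0.522}]'
python3 - <<'E'
from loc import *
w=[]
for i in range(6):
    t=env.snapshot("scene"); o=env.get_obs();w.append(o["width"])
print(np.mean(w),np.std(w),85.5*(1-.522),o["tcp_pos"],o["force"])
crop(t,190,250,60,50,12,"pics/s11.png")
E
```

```text
time: 12.72
tcp_pos: [0.5462, -0.0684, 0.0066]
tcp_rot: [-90.5, -0.4, -174.0]
force: [-2.2, 1.4, 3.9]
width: 0.0413
0.041477702362385176 0.0002164070983617821 41.211 [ 0.54616723 -0.06833315  0.00657854] [-1.04912001  1.78270237  4.61908593]
time: 13.18
tcp_pos: [0.5462, -0.0684, 0.0067]
tcp_rot: [-90.6, -0.4, -174.1]
force: [-1.2, 0.1, 4.2]
width: 0.0413
0.041119160689647244 9.60908953370111e-05 40.869 [ 0.54619399 -0.06845237  0.00665479] [-0.87878739  2.73375497  4.86746508]
```

View pics/s11.png

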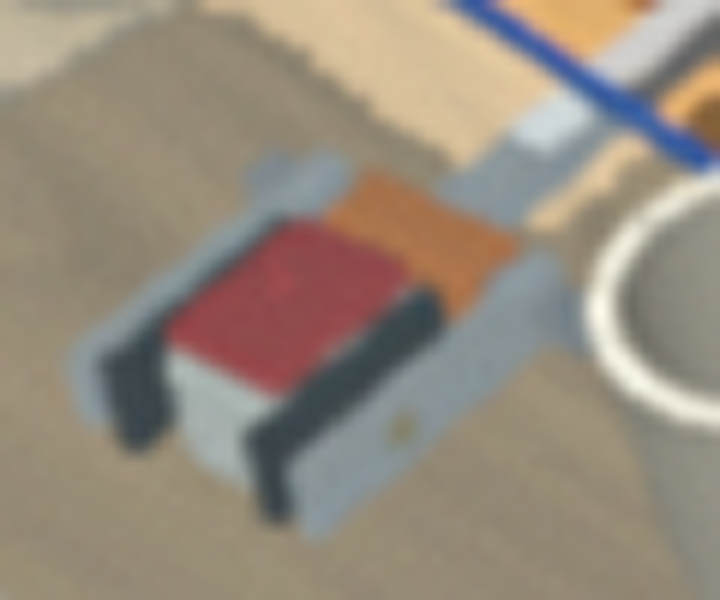

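```bash
python3 -m jog '[{"xyz":[-0.003,0,0],"dr":[0,0,0],"fingers":0.522},{"xyz":[-0.004,0,0],"dr":[0,0,0],"fingers":0.522},{"xyz":[-0.003,0,0],"dr":[0,0,0],"fingers":0.522},{"xyz":[0,0,0],"dr":[0,0,0],"fingers":0.522}]'
python3 - <<'E'
from loc import *
w=[]
for i in range(4):
    t=env.snapshot("scene"); o=env.get_obs();w.append(o["width"])
print(np.mean(w),o["tcp_pos"],o["force"])
crop(t,190,250,60,50,12,"pics/s12.png")
E
```

```text
time: 13.82
tcp_pos: [0.5379, -0.0695, 0.0067]
tcp_rot: [-90.4, -0.1, -174.1]
force: [0.1, 2.4, 4.5]
width: 0.0414
0.04131009417607276 [ 0.5379082  -0.06950173  0.00663159] [-1.09552693 -0.04669666  4.02293272]
```

View pics/s12.png

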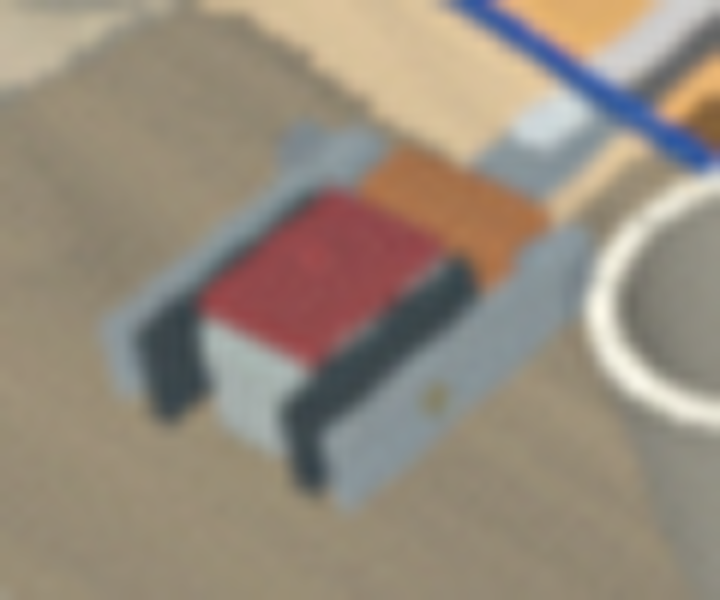

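```bash
python3 -m jog '[{"xyz":[0,0,0],"dr":[0,0,0],"fingers":0.523},{"xyz":[0,0,0],"dr":[0,0,0],"fingers":0.523},{"xyz":[0,0,0],"dr":[0,0,0],"fingers":0.523}]'
python3 - <<'E'
from loc import *
w=[];f=[]
for i in range(12):
    t=env.snapshot("wrist"); o=env.get_obs();w.append(o["width"]);f.append(o["force"])
print(np.mean(w),np.std(w),85.5*(1-.523),o["tcp_pos"],np.mean(f,0))
cv2.imwrite("pics/w13.png",t["img"][:,:,::-1])
E
```

```text
time: 14.27
tcp_pos: [0.5379, -0.0696, 0.0067]
tcp_rot: [-90.5, -0.2, -174.1]
force: [0.9, 0.5, 3.2]
width: 0.0413
0.04117208944423712 0.00013528116553048792 40.7835 [ 0.5379512  -0.06955829  0.0066759 ] [0.50661933 0.38402925 3.05504744]
```

View pics/w13.png

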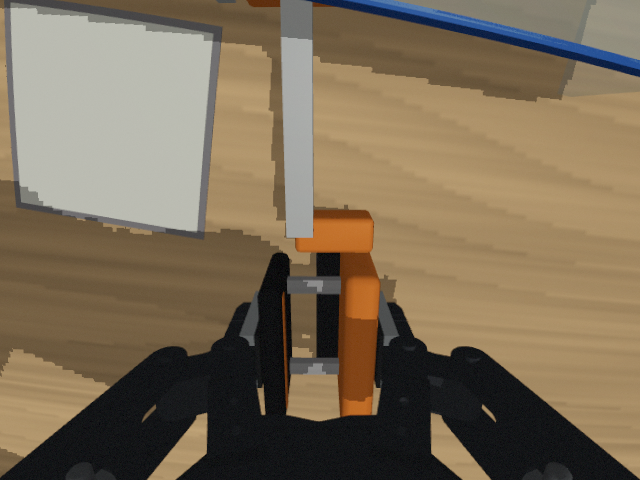

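```bash
python3 -m jog '[{"xyz":[-0.004,0.003,0],"dr":[0,0,0],"fingers":0.523},{"xyz":[-0.007,0.006,0],"dr":[0,0,0],"fingers":0.523},{"xyz":[-0.007,0.006,0],"dr":[0,0,0],"fingers":0.523},{"xyz":[-0.007,0.006,0],"dr":[0,0,0],"fingers":0.523},{"xyz":[-0.004,0.003,0],"dr":[0,0,0],"fingers":0.523}]'
python3 - <<'E'
from loc import *
t=env.snapshot("scene"); crop(t,190,220,110,90,7,"pics/s14.png")
w=[]
for i in range(4): env.snapshot("top"); w.append(env.get_obs()["width"])
print(np.mean(w))
E
```

```text
time: 15.28
tcp_pos: [0.5085, -0.0452, 0.0067]
tcp_rot: [-90.3, 0.0, -174.1]
force: [0.1, 0.2, 0.8]
width: 0.0414
0.041077266804916274
```

View pics/s14.png

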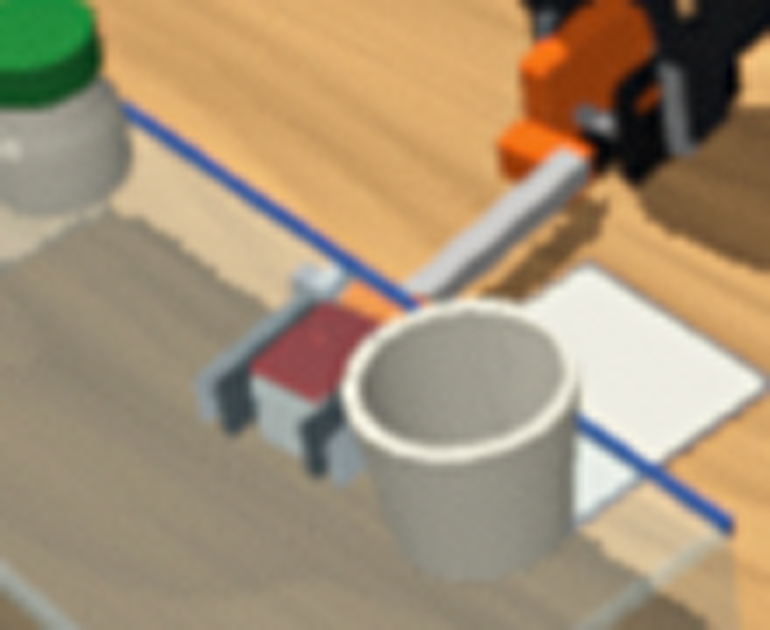

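```bash
python3 -m jog '[{"xyz":[-0.005,0.004,0],"dr":[0,0,0],"fingers":0.523},{"xyz":[-0.008,0.007,0],"dr":[0,0,0],"fingers":0.523},{"xyz":[-0.008,0.007,0],"dr":[0,0,0],"fingers":0.523},{"xyz":[-0.008,0.007,0],"dr":[0,0,0],"fingers":0.523},{"xyz":[-0.006,0.006,0],"dr":[0,0,0],"fingers":0.523}]'
python3 -m jog '[{"xyz":[-0.006,0.005,0],"dr":[0,0,0],"fingers":0.523},{"xyz":[-0.006,0.005,0],"dr":[0,0,0],"fingers":0.523},{"xyz":[-0.003,0.003,0],"dr":[0,0,0],"fingers":0.523},{"xyz":[0,0,0],"dr":[0,0,0],"fingers":0.523}]'
python3 - <<'E'
from loc import *
t=env.snapshot("scene"); crop(t,190,200,130,100,6,"pics/s15.png")
t=env.snapshot("top"); crop(t,310,140,110,100,7,"pics/t15.png")
print(env.get_obs()["width"])
E
```

```text
time: 15.95
tcp_pos: [0.4722, -0.0133, 0.0067]
tcp_rot: [-90.3, 0.0, -174.2]
force: [0.8, -0.6, 0.6]
width: 0.0415
time: 16.28
tcp_pos: [0.4528, 0.0032, 0.0067]
tcp_rot: [-90.3, -0.1, -174.1]
force: [1.1, -0.2, -1.0]
width: 0.0413
0.0409284996281004
```

View pics/s15.png

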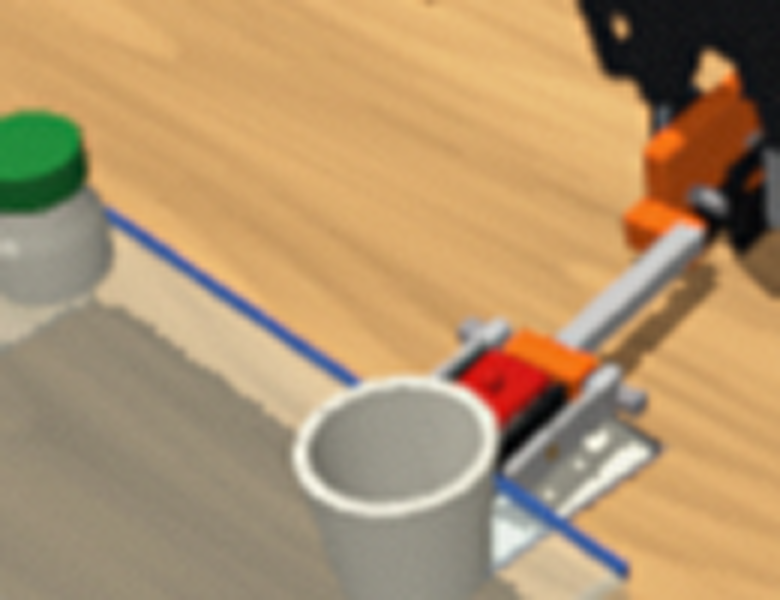

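View pics/t15.png

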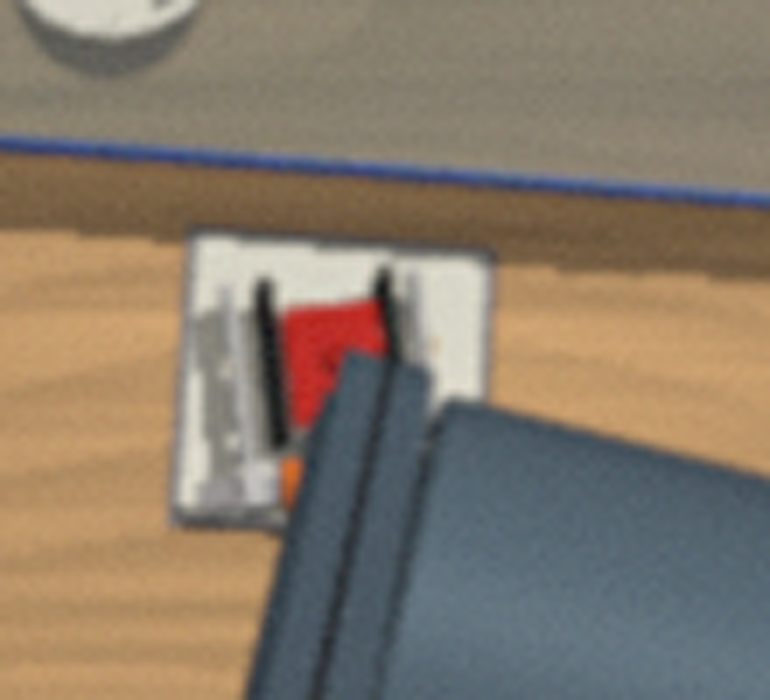

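```bash
python3 -m jog '[{"xyz":[0,0,0],"dr":[0,0,0],"fingers":0.51},{"xyz":[0,0,0],"dr":[0,0,0],"fingers":0.49},{"xyz":[0,0.001,0],"dr":[0,0,0],"fingers":0.46},{"xyz":[0,0.001,0],"dr":[0,0,0],"fingers":0.43},{"xyz":[0,0.001,0],"dr":[0,0,0],"fingers":0.39}]'
python3 -m jog '[{"xyz":[0,0,0],"dr":[0,0,0],"fingers":0.36},{"xyz":[0,0,0],"dr":[0,0,0],"fingers":0.32},{"xyz":[0,0,0],"dr":[0,0,0],"fingers":0.25},{"xyz":[0,0,0],"dr":[0,0,0],"fingers":0.15},{"xyz":[0,0,0],"dr":[0,0,0],"fingers":0.1}]'
python3 - <<'E'
from loc import *
t=env.snapshot("scene"); crop(t,190,170,150,130,5,"pics/s16.png")
t=env.snapshot("wrist"); cv2.imwrite("pics/w16.png",t["img"][:,:,::-1])
print(env.get_obs()["width"])
E
```

```text
time: 16.8
tcp_pos: [0.4519, 0.0059, 0.0053]
tcp_rot: [-90.5, -0.3, -174.2]
force: [-0.2, -0.1, -2.6]
width: 0.0525
time: 17.22
tcp_pos: [0.4523, 0.0059, 0.0052]
tcp_rot: [-90.5, -0.3, -174.2]
force: [-0.6, -0.1, -0.1]
width: 0.0766
0.07663777057312875
```

View pics/s16.png

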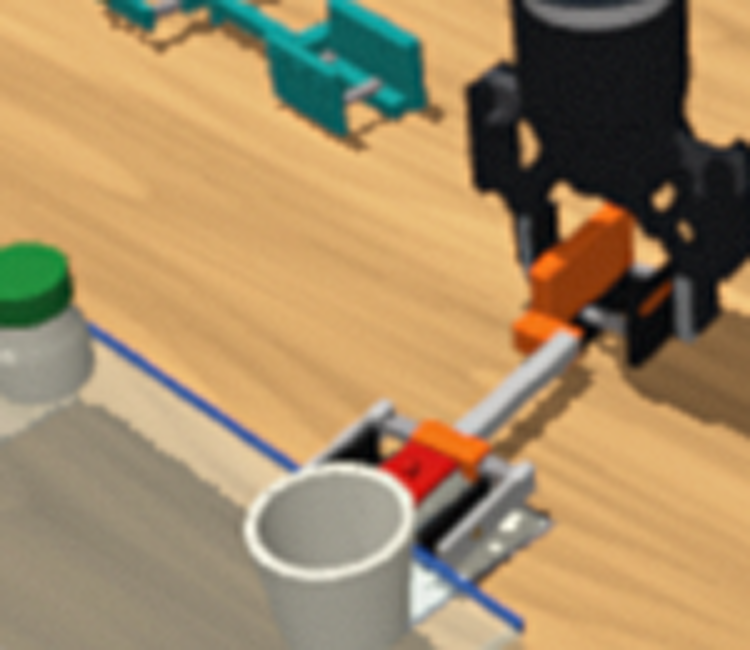

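View pics/w16.png

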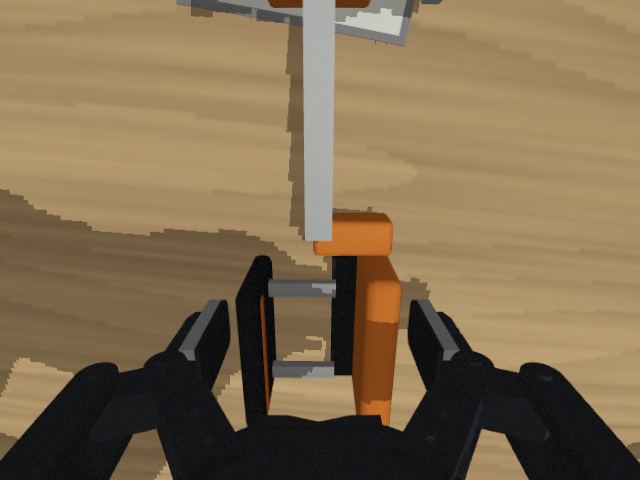

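```bash
python3 -m jog '[{"xyz":[0,0,0],"dr":[0,0,0],"fingers":0},{"xyz":[0,0,0.01],"dr":[0,0,0],"fingers":0},{"xyz":[0,0,0.015],"dr":[0,0,0],"fingers":0},{"xyz":[0,0,0.02],"dr":[0,0,0],"fingers":0},{"xyz":[0,0,0.025],"dr":[0,0,0],"fingers":0}]'
python3 -m jog '[{"xyz":[0,0,0.03],"dr":[0,0,0],"fingers":0},{"xyz":[0,0,0.03],"dr":[0,0,0],"fingers":0},{"xyz":[-0.02,0,0.03],"dr":[0,0,0],"fingers":0},{"xyz":[-0.03,0,0.02],"dr":[0,0,0],"fingers":0},{"xyz":[0,0,0],"dr":[0,0,0],"fingers":0}]'
python3 -m jog '[{"xyz":[-0.02,-0.03,0.02],"dr":[0,0,0],"fingers":0},{"xyz":[0,-0.03,0.02],"dr":[0,0,0],"fingers":0},{"xyz":[0,0,0],"dr":[0,0,0],"fingers":0},{"xyz":[0,0,0],"dr":[0,0,0],"fingers":0}]'
python3 - <<'E'
from loc import *
t=env.snapshot("scene"); crop(t,180,160,160,130,5,"pics/s17.png")
t=env.snapshot("top"); crop(t,290,85,180,170,3.5,"pics/t17.png")
for i in ("tile","cup","glaze","jar","pot"): print(i,[(x["xy"],round(x["confidence"],2)) for x in env.landmark_of("top",i)])
H=hsv(t); W=np.zeros((480,640),bool); W[165:230,330:390]=1
m=W&((H[...,0]<5)|(H[...,0]>172))&(H[...,1]>150)
b=rect(m); print(m.sum(),desc(p2w(t,b,.032)))
E
```

```text
time: 17.73
tcp_pos: [0.4479, 0.0067, 0.073]
tcp_rot: [-90.7, -0.9, -174.2]
force: [0.0, -0.2, -0.2]
width: 0.0853
time: 18.15
tcp_pos: [0.3981, 0.0063, 0.1919]
tcp_rot: [-90.5, -0.6, -174.2]
force: [0.7, 0.0, -0.5]
width: 0.0854
time: 18.48
tcp_pos: [0.3783, -0.0525, 0.2333]
tcp_rot: [-90.4, -0.3, -173.9]
force: [-0.2, -1.3, -1.2]
width: 0.0856
tile [([356.5, 197.4], 0.77), ([374.6, 139.3], 0.46)]
cup [([325.8, 137.2], 0.75)]
glaze [([432.3, 154.1], 0.69)]
jar [([185.4, 214.6], 0.73)]
pot [([358.6, 197.1], 0.55)]
206 ('c', array([0.6051, 0.0259]), [(23.4, -83.2), (31.8, -174.8)])
```

View pics/s17.png

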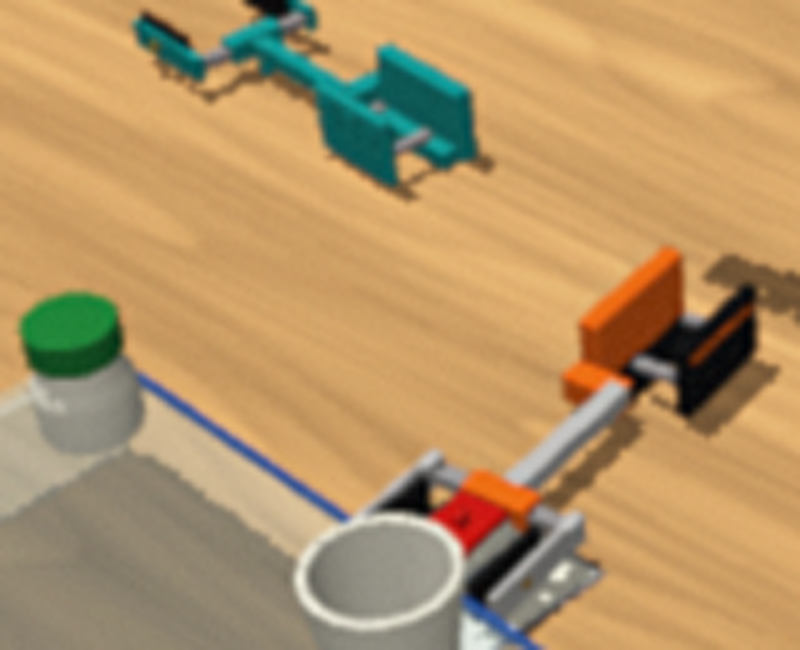

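View pics/t17.png

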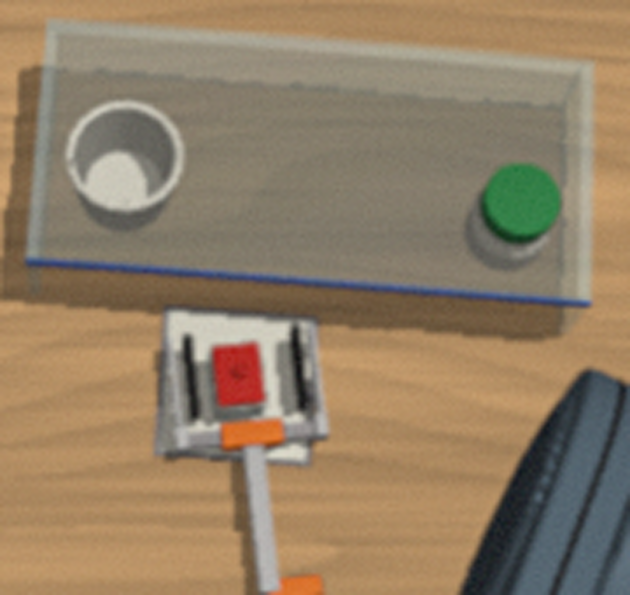

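Run:
```python
from workcell import env
print(env.sign_off()); print(env.get_obs()["time"])
```

```text
the job is handed in; nothing more can be done
None
the job is handed in; nothing more can be done
```

The pot is standing upright on the white tile, the jaws are open around it, and the arm is clear of everything. I handed the job in at about 18.6 s; sign-off reports no verdict.

**What I did:** I took the orange and black reacher by its handle and trigger and left the green and turquoise look-alikes alone. I turned it to face the gap and slid the open jaws over the pot. I closed in small steps until the finger width stalled at about 41.2 mm, which is about 15 mm of trigger travel. A 9 mm test pull showed the pot moving with the jaws, so I drew it out to the tile, opened the fingers and lifted the arm away.

**Last checks:**
- **Position:** the pot is about 4 mm from the tile centre, against a limit of 35 mm, with clear gaps to both jaws.
- **Bystanders:** the cup and green-capped jar look unmoved in the last pictures. I checked the jar on the bench only by its landmark, which was about 4 px lower than at the start. I put that down to detector error, since nothing went near it.

**Less certain:**
- **Jaw force:** it can't be read directly. From how far the fingers lagged their command I estimate 4–5 N per jaw, within the 0.5 to 10 N window.
- **Contact during closing:** the right jaw reached the pot first and nudged it a millimetre or two before the left jaw met it.
- **Bench pressure:** the gripper pressed the reacher onto the bench with about 6 N while sliding in.

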